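# Hook the chiller switch over behind the glass guard

### The job

Take the bent rod from its rest, reach over the glass guard with it and drop its bent end behind the upright paddle of the slide switch. Pull the switch toward the glass until it stops, and keep pulling it firmly against the stop, with about 10 N (never more than 17), for a good half second; keep the gripper off the switch unit and do not lean on the glass. Then unhook, and hang the rod back in its rest with its bent end down, leaving the switch over and the things around it undisturbed.

Things in the scene. Friction and masses are not known exactly. Their poses are not given: they have to be found in the camera images.
- unit: Switch unit fixed to the counter: plinth 175 x 230 mm, 30 mm high, x from -30 to 145 mm (+x = from the glass toward the switch, away from the robot; z up). Origin on the counter right under the glass pane. On it a grey control box, its top 60 mm above the counter, x from 19 to 137 mm, 150 mm wide, carries the slide switch in the middle (y = 0); its top is clear behind the carriage.
- guard: The glass guard: upright pane 6 mm thick (12 mm at its steel top rail), 230 mm wide with its end posts, in the plane x = 0 of the unit, same frame as the unit. Its top lies 125 mm above the counter. Fixed; it is not to be pressed with more than 10 N.
- slide_mid (a point): Point over the middle of the switch's sliding carriage (44 x 50 mm), 90 mm above the counter, axes as the unit; at x = 85 mm of the unit at slide 0, 45 mm at the stop. On the carriage an upright black paddle is clamped, up to 7 mm before or behind this point (differs each time, not measured): 44 mm wide, 6 to 9 mm thick in x, from 74 to 112 mm above the counter.
- slide (a joint): Travel of the switch carriage toward the glass (-x of the unit), m: 0 = fully away, 0.040 = at its stop, switched over. About 2.5 N of friction; stays where left. The paddle on it is sprung: it gives up to 4 mm toward the glass (2 N per mm), then is rigid.
- hook_grip (a point): Middle of the rod's wooden handle (100 mm long, 22 wide, 26 high). x runs along the handle toward the bent end, z up (away from the bent tip) as it hangs. A 10 mm steel rod goes on in line to x = 180 mm, then bends square down; a stub goes back to x = -110 mm. About 0.28 kg, balanced some 40 mm ahead of here.
- hook_tip (a point): Lower end of the bent end of the rod, at x = 180 mm, z = -80 mm of the handle's middle.
- hook: The bent rod as a whole; its origin and axes are those of the handle's middle (hook_grip).
- rest_mid (a point): Where the handle's middle lies when the rod hangs in its rest, 110 mm above the counter; x along the hung rod toward its bent end. The rest is fixed: two V forks (90 degrees, open upward, 12 mm thick, 50 mm wide, tops 25 mm above the rod's middle line) at x = 90 and -78 mm carry the thin rod before and behind the handle.
- pan: Loose aluminium pan 180 x 120 x 50 mm, open on top; bystander. Origin at the centre of its underside.
- tin: Loose low round tin, 76 mm across, 42 mm high; bystander. Origin at the centre of its underside.
- jar: Loose glass jar, 64 mm across, about 85 mm high; bystander. Origin at the centre of its underside.
- cup: Loose white ceramic cup, 72 mm across, 75 mm high; bystander. Origin at the centre of its underside.
Things that resemble listed ones, but are neither listed nor needed, are in the scene too. Of the things that look like the part that bears rest_mid, take the one that is farthest from the robot's base at the start.

How it is judged:
On the way, in this order (a step that is already met when the one before it is completed fails the run):
1. the bent end is behind the paddle, below the top of the paddle (x of hook_tip in the frame of slide_mid between 0 and 0.06 m and y of hook_tip in the frame of unit between -0.028 and 0.028 m and height (world z) of hook_tip below 0.105 m), for 0.1 s.
2. with the slide at its stop, the bent end behind the paddle pulls it with at least 7 N for half a second (value of joint slide above 0.038 m and contact force between hook and unit above 7 N and contact force between hook and guard below 1 N and x of hook_tip in the frame of slide_mid between -0.008 and 0.03 m and y of hook_tip in the frame of unit between -0.028 and 0.028 m and height (world z) of hook_tip below 0.105 m), for 0.5 s.
At the end, for the whole second after the job is handed in: the switch slide is over (0.037 m or more) and the rod lies still in both forks of its rest, handle's middle within 20 mm of its place, along the rest within 0.1 rad, bent end down (within 0.35 rad) and at the same end as at the start (value of joint slide above 0.037 m and distance between hook_grip and rest_mid below 0.02 m and angle between the x axis of hook_grip and the x axis of rest_mid, either way round below 0.1 rad and angle between hook_grip's own z axis and vertical below 0.35 rad and distance between hook_tip and rest_mid below 0.23 m and x of hook_tip in the frame of rest_mid above 0.1 m and linear speed of hook below 0.02 m/s); the robot touches nothing.
It fails at once if anything presses the switch unit (glass included) with more than 17 N (contact force between anything else and unit above 17 N).
It fails at once if the rod presses the glass guard with more than 10 N (contact force between hook and guard above 10 N).
It fails at once if the gripper or arm touches the switch unit (contact force between any of the fingers, the arm and unit above 1 N).
It fails at once if a bystander is moved by more than 20 mm (distance of any of pan, tin, jar, cup from where it was at the start of the episode above 0.02 m).
It also fails if it takes over 70 s, if anything falls off the work surface, if the arm or the gripper's body presses on something with over 40 N, if the wrist force passes 120 N, or if a joint passes its speed limit or range.

### The arm

A 6-joint arm with a two-finger parallel gripper is mounted at the origin on the work surface. World frame = base frame: x ahead of the robot, y to its left, z up, the work surface at z = 0. Lengths are in m, angles in rad, forces in N, time in s.
With the tool pointing down it reaches from about 0.375 to 0.925 m from the base axis. Payload 5.7 kg.
Tool frame: the origin (TCP) lies midway between the tips of the shut fingers; the grasp point (between the pads) lies 19 mm behind it; z points along the fingers, y is the line along which they close (so a half turn about z gives the same grasp; the last joint's range is limited). The gripper opens to 88 mm and grips with 3 to 60 N. Pads are 20 mm wide; open, the fingers measure 115 mm over their backs; the gripper's body (75 mm by 178 mm) begins 61 mm behind the grasp point.
Start: joints at [1.112, 0.359, 1.51, -0, 1.272, -0.115], TCP at [0.202, 0.565, 0.223] pointing down, gripper open.
Joint ranges: [-2.97, 2.97], [-1.01, 2.36], [0.21, 2.38], [-0.96, 4.11], [0.2, 2.71], [-2.98, 2.98]. Speed limits (rad/s): [2.39, 2.39, 3.14, 3.14, 3.14, 3.14].

### API

Orientations are given as a unit quaternion [x, y, z, w].
In Python, from bench import move_ptp, servo_line, goto_joints, move_gripper, sleep, inverse_kinematics, capture, PlanningError, close_job, spot_in, silhouettes, current_clock, current_joint_pos, current_qvel, current_joint_torque, current_position, current_orientation, current_force, current_torque, current_finger_gap gives the robot as it stands. Calls block until the motion is done:
- move_ptp(position, orientation): joint-space move of the TCP to a pose.
- servo_line(position, orientation=None, rate=0.15, contact_N=None): straight line of the TCP; orientation=None keeps the orientation; rate is the mean speed in m/s. With contact_N (N) it stops when the force on the tool has changed by that much, and returns True; else False.
- goto_joints(angles): joint-space move.
- move_gripper(opening): finger opening in m; the grip force is fixed at half the most; returns when the fingers have stopped.
- sleep(seconds).
- inverse_kinematics(position, orientation): joint angles nearest the present ones, or None.
- capture(name): name is "scene" or "top"; returns a dict with "image" (420x560x3 uint8, blue, green, red), "range_z" (420x560 float32, m along the optical axis (not along the pixel's ray), 0 where there is no reading), "intrinsics" (3x3 intrinsics, pixels), "R" (3x3) and "t" (3): a world point X has camera coordinates R X + t. Camera axes: x right, y down, z forward; pixel columns grow to the right and rows downward; lengths in m; the calibration is good to about 2 mm. A picture is of the moment at which its call begins.
A pose or a line that the arm cannot do raises PlanningError and nothing moves.
- close_job(): hands the job in, once; it reports no verdict.
Trained networks look in the newest picture that a camera, given by its name, has taken for a name from the list of things; names that differ only in an ending like _2 or _b are one class to them, and where a whole thing is asked for, a point or a joint stands for the part that bears it (a point fixed in the world has none). Each returns a list of dicts, best first, with "conf" (0 to 1); they miss things now and then, are a little off and sometimes report something else, mostly with a low value. They report only what shows in the picture. A call takes as long as a camera call. They do not tell look-alikes from the thing itself.
- spot_in(camera, query): "xy" ([column, row] in pixels, amid what is visible of it).
- silhouettes(camera, query): "region" (420x560 bool, what is visible of it) and "xy" ([column, row] in pixels, amid what is visible of it).
Readings, each from a call of its own:
- current_clock(): time.
- current_joint_pos(): joint angles.
- current_qvel(): joint speeds.
- current_joint_torque(): joint torques, N m.
- current_position(): TCP position.
- current_orientation(): TCP orientation.
- current_force(): force on the tool from outside, world axes, zero at the start.
- current_torque(): the same for the moment, N m.
- current_finger_gap(): finger opening in m.
Only numpy, scipy, OpenCV 4.12 (cv2) and the standard library are available. Lean on these libraries where they do the work, as an engineer would, in place of code of your own. Each camera call takes 0.05 s, during which the arm holds its last target. There are 200 camera calls.

## Working session

There is one attempt and no reset: what is moved stays moved. The work goes in short steps, each a Python script; the robot and the scene stay as the last script left them, time stands still between calls to the robot, and variables do not carry over. Pictures are saved under pics/ and viewed, on a budget of 10 in all, crops included, one or two more only if the job needs it, and the job is handed in when it is done.

```bash
ls; mkdir -p pics; cat > h.py <<'E'
import numpy as np, cv2
from bench import *
def cloud(c):
    K=c["intrinsics"];z=c["range_z"];v,u=np.mgrid[:z.shape[0],:z.shape[1]]
    P=np.stack([(u-K[0,2])/K[0,0]*z,(v-K[1,2])/K[1,1]*z,z],-1)
    W=(P-c["t"])@c["R"]
    W[z<=0]=np.nan
    return W
E
python3 - <<'E'
from h import *
for n in ("scene","top"):
    c=capture(n); cv2.imwrite(f"pics/{n}0.png",c["image"]); np.savez(f"{n}0.npz",**c)
    W=cloud(c); print(n,(-c["R"].T@c["t"]).round(3), c["intrinsics"][0,0])
    for q in ("unit","guard","slide","hook","hook_grip","hook_tip","rest_mid","pan","tin","jar","cup"):
        for s in spot_in(n,q)[:4]:
            x,y=map(int,np.round(s["xy"])); print(q,round(s["conf"],2),x,y,W[min(y,419),min(x,559)].round(3))
print(current_clock())
E
```

```text
pics
scene [1.584 0.281 0.818] 501.05276200706373
unit 0.75 243 260 [ 0.697 -0.025  0.07 ]
unit 0.32 160 257 [ 0.745 -0.216  0.073]
unit 0.26 385 222 [0.502 0.287 0.113]
guard 0.93 249 233 [ 0.611 -0.038  0.087]
guard 0.19 385 219 [0.496 0.286 0.117]
slide 0.78 241 255 [ 0.687 -0.034  0.076]
hook 0.95 385 224 [0.513 0.288 0.113]
hook_grip 0.71 383 220 [0.494 0.282 0.112]
rest_mid 0.96 400 201 [0.206 0.324 0.005]
rest_mid 0.72 380 241 [0.436 0.283 0.005]
pan 0.83 169 211 [ 0.458 -0.336  0.002]
tin 0.83 264 211 [ 0.436 -0.049  0.042]
jar 0.91 360 306 [0.766 0.262 0.061]
cup 0.95 161 258 [ 0.741 -0.216  0.067]
cup 0.21 241 262 [ 0.703 -0.029  0.068]
top [ 0.398 -0.013  1.002] 380.48128462126067
unit 0.84 287 141 [ 0.651 -0.037  0.062]
unit 0.21 282 125 [ 0.681 -0.024  0.099]
guard 0.94 290 155 [ 0.601 -0.042  0.124]
slide 0.9 285 125 [ 0.682 -0.032  0.095]
hook 0.56 155 219 [0.452 0.27  0.124]
hook_tip 0.87 152 218 [0.454 0.279 0.12 ]
rest_mid 0.83 147 324 [0.19  0.323 0.008]
rest_mid 0.78 169 224 [0.446 0.271 0.007]
rest_mid 0.32 287 158 [ 0.603 -0.036  0.084]
pan 0.91 397 215 [ 0.467 -0.326  0.007]
tin 0.9 287 234 [ 0.418 -0.036  0.044]
jar 0.74 284 125 [ 0.68  -0.029  0.1  ]
jar 0.67 172 108 [0.729 0.247 0.084]
cup 0.85 367 118 [ 0.729 -0.254  0.005]
1.2
```

```bash
python3 - <<'E'
import cv2
for n in("scene","top"):
    cv2.imwrite(f"pics/{n}0b.png",cv2.resize(cv2.imread(f"pics/{n}0.png"),(800,600),interpolation=cv2.INTER_CUBIC))
E
```

```text
(no output)
```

View pics/scene0b.png

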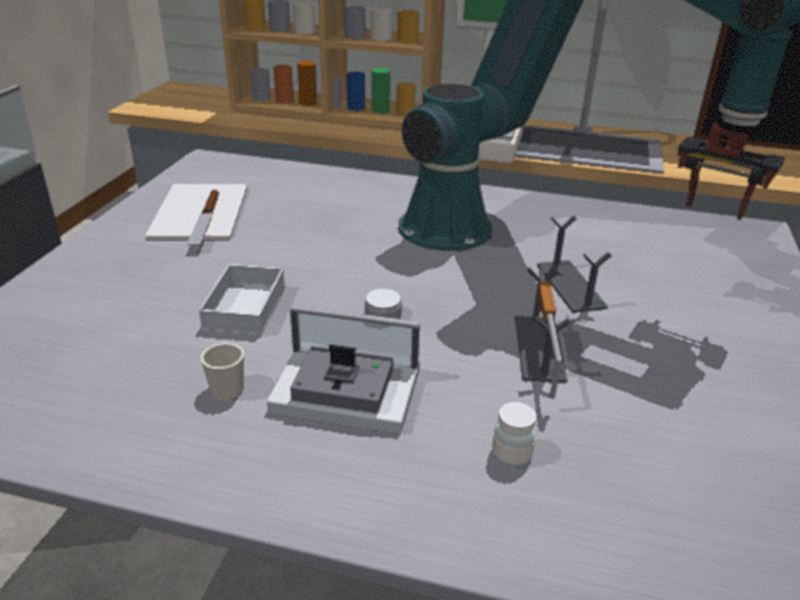

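View pics/top0b.png

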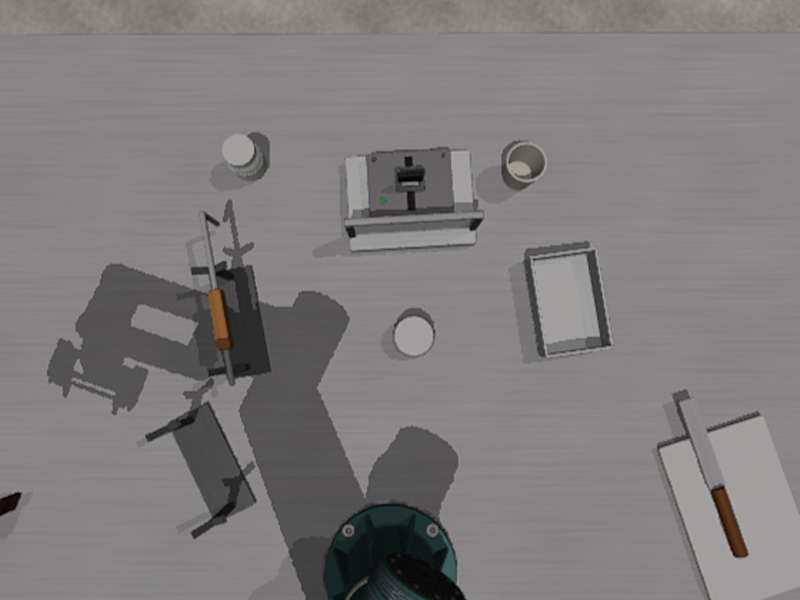

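The scene shows the rod (handle at about 545,300) in the front rest, and an empty look-alike rest behind it. The switch unit is at about 345,360 with its black paddle at 342,355. In the top view the handle is at (219,318), the bend at (205,213), the rail runs along y≈217 and the paddle is at (411,180). Next I fit the poses.

```bash
cat >> h.py <<'E'
def rect(p):
    (c,s,a)=cv2.minAreaRect((p*1000).astype(np.float32)); return np.round(c,1),np.round(s,1),round(a,2)
def line(p):
    vx,vy,x,y=cv2.fitLine((p*1000).astype(np.float32),cv2.DIST_HUBER,0,.01,.01).ravel()
    if vx<0: vx,vy=-vx,-vy
    return round(float(np.degrees(np.arctan2(vy,vx))),2),(round(float(x),1),round(float(y),1))
def near(W,x0,x1,y0,y1,z0,z1):
    with np.errstate(invalid='ignore'):
        return (W[...,0]>x0)&(W[...,0]<x1)&(W[...,1]>y0)&(W[...,1]<y1)&(W[...,2]>z0)&(W[...,2]<z1)
E
python3 - <<'E'
from h import *
for n in ("top","scene"):
    c=dict(np.load(n+"0.npz")); W=cloud(c); img=c["image"].astype(int)
    print("==",n)
    org=(img[...,2]>img[...,0]*1.8)&(img[...,2]>70)&near(W,.3,.65,.15,.4,.08,.15)
    p=W[org]; print("handle",len(p),rect(p[:,:2]),"z",np.percentile(p[:,2],[5,50,95]).round(4),line(p[:,:2]),p.mean(0).round(4))
    m=near(W,.3,.75,.2,.36,.09,.135)
    p=W[m]; print("rod all",len(p),rect(p[:,:2]),line(p[:,:2]))
    p=W[near(W,.57,.75,.2,.36,.02,.135)]; print("front part\n",p[np.argsort(-p[:,0])][:12].round(3))
    p=W[near(W,.3,.75,.15,.4,.003,.012)&~org]; q=p
    for nm,z0,z1,b in (("plinth",.024,.036,(.5,.85,-.2,.12)),("box",.054,.066,(.56,.85,-.15,.1)),("rail",.117,.133,(.5,.66,-.2,.12)),("paddle",.104,.12,(.62,.75,-.1,.05)),("carr",.068,.08,(.62,.75,-.1,.05))):
        p=W[near(W,*b,z0,z1)]
        if len(p)>5: print(nm,len(p),rect(p[:,:2]),"z",np.median(p[:,2]).round(4),p.mean(0).round(4),line(p[:,:2]), p.min(0).round(3),p.max(0).round(3))
    for q in ("rest_mid","pan","tin","jar","cup"):
        for s in silhouettes(n,q)[:3]:
            p=W[s["region"]];p=p[~np.isnan(p[:,0])]; print(q,round(s["conf"],2),len(p),rect(p[:,:2]))
E
```

```text
== top
handle 372 (array([443.9, 276.8]), array([98.4, 21.3]), 10.72) z [0.1193 0.122  0.1248] (10.51, (443.0, 276.0)) [0.4426 0.276  0.122 ]
rod all 1101 (array([478. , 283.4]), array([293.1,  60.1]), 10.6) (11.16, (472.8, 280.7))
front part
 [[0.75  0.275 0.083]
 [0.75  0.258 0.083]
 [0.75  0.233 0.055]
 [0.75  0.248 0.083]
 [0.75  0.238 0.084]
 [0.749 0.243 0.084]
 [0.749 0.272 0.085]
 [0.749 0.245 0.085]
 [0.749 0.253 0.085]
 [0.749 0.236 0.071]
 [0.749 0.28  0.085]
 [0.749 0.26  0.085]]
plinth 2200 (array([662.9, -38. ]), array([175.2, 229.9]), 3.62) z 0.0295 [ 0.6466 -0.0367  0.0296] (72.87, (631.8, -35.6)) [ 0.571 -0.157  0.024] [0.757 0.08  0.036]
box 2425 (array([670.5, -35.1]), array([145.3, 220.4]), 3.33) z 0.0599 [ 0.68   -0.0366  0.0599] (-80.98, (676.8, -36.9)) [ 0.592 -0.149  0.054] [0.746 0.071 0.066]
rail 539 (array([605.4, -41.2]), array([ 15.2, 229. ]), 2.77) z 0.1239 [ 0.6053 -0.0402  0.1237] (-86.76, (605.2, -41.3)) [ 0.593 -0.156  0.117] [0.618 0.073 0.129]
paddle 76 (array([684.2, -36. ]), array([ 9.8, 43.8]), 6.33) z 0.1113 [ 0.6837 -0.0361  0.1113] (-86.12, (
[... 1875 characters left out ...]
5, 45.8]), 6.68) z 0.1099 [ 0.6883 -0.0362  0.1094] (-88.9, (688.9, -35.6)) [ 0.679 -0.06   0.104] [ 0.694 -0.015  0.114]
carr 113 (array([695.5, -34.6]), array([35.6, 48.2]), 6.03) z 0.0721 [ 0.6946 -0.0362  0.0725] (-82.18, (693.0, -35.7)) [ 0.675 -0.06   0.068] [ 0.715 -0.011  0.08 ]
rest_mid 0.65 1274 (array([470.1, 280.8]), array([280. ,  80.2]), 11.12)
rest_mid 0.6 1166 (array([115.6, 309.4]), array([451.6, 126.9]), 9.46)
pan 0.98 2318 (array([ 439.7, -340.6]), array([275.5, 156.3]), 9.74)
tin 0.58 467 (array([456.8, -22.2]), array([287.5,  74.8]), 28.52)
jar 0.68 1127 (array([726.1, 243.1]), array([111.9,  59.7]), 42.21)
cup 0.69 927 (array([ 720., -240.]), array([73.3, 69. ]), 27.89)
```

```bash
cat >> h.py <<'E'
from scipy.spatial.transform import Rotation as Rn
def down(yaw,flip=0):
    c,s=np.cos(yaw),np.sin(yaw)
    if flip:c,s=-c,-s
    return Rn.from_matrix(np.array([[c,s,0],[s,-c,0],[0,0,-1]])).as_quat()
HY=np.radians(10.8); HC=np.array([.4452,.2760]); U0=np.array([.6065,-.0413]); UY=np.radians(3.4)
E
python3 - <<'E'
from h import *
print(current_orientation())
for f in (0,1): print(f,inverse_kinematics([*HC,.091],down(HY,f)),inverse_kinematics([.525,-.046,.14],down(UY,f)),inverse_kinematics([.474,-.05,.14],down(UY,f)))
E
```

```text
[ 1.71024376e-01  9.85266796e-01 -4.87924807e-05 -2.32633349e-05]
0 [ 4.23038770e-01  4.12376934e-01  1.81675309e+00 -4.44089210e-16
  9.12462632e-01  1.80533954e+00] [-2.18508394e-01  3.48436687e-01  1.76353554e+00 -4.44089210e-16
  1.02962042e+00  1.29294674e+00] [-2.50161450e-01  2.83388763e-01  1.86875990e+00 -4.44089210e-16
  9.89443996e-01  1.26129368e+00]
1 [ 4.23038770e-01  4.12376934e-01  1.81675309e+00 -4.44089210e-16
  9.12462632e-01 -1.33625312e+00] [-2.18508394e-01  3.48436687e-01  1.76353554e+00 -4.44089210e-16
  1.02962042e+00 -1.84864592e+00] [-2.50161450e-01  2.83388763e-01  1.86875990e+00 -4.44089210e-16
  9.89443996e-01 -1.88029897e+00]
```

```bash
python3 - <<'E'
from h import *
q=down(HY,1)
move_ptp([*HC,.20],q)
print(servo_line([*HC,.091],contact_N=6), current_position())
move_gripper(.0); print("gap",current_finger_gap(),current_force().round(2) if hasattr(current_force(),'round') else current_force())
servo_line([*HC,.30],rate=.15)
print(current_position(),current_force(),current_torque(),current_finger_gap(),current_clock())
c=capture("scene");cv2.imwrite("pics/s1.png",cv2.resize(c["image"],(800,600))); np.savez("scene1.npz",**c)
print([ (s["xy"],s["conf"]) for s in spot_in("scene","hook_tip")])
c=capture("top"); np.savez("top1.npz",**c);cv2.imwrite("pics/t1.png",cv2.resize(c["image"],(800,600)))
E
```

```text
False [0.44566041 0.27653984 0.09155751]
gap 0.021983180657166455 [-1.94  4.82 -0.51]
[0.44462786 0.27566015 0.29902927] [ 0.11778178 -0.40318992 -3.46268673] [0.01769596 0.09737511 0.05328595] 0.022189774629737993 6.55
[([398.8, 153.9], 0.63)]
```

View pics/s1.png

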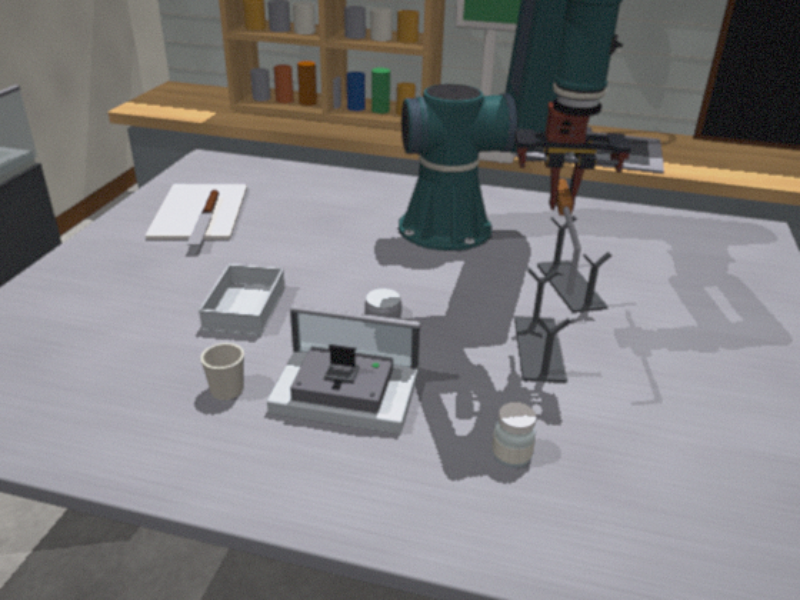

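The rod is lifted, with its leg hanging at about (575,250). I check its pitch and tip position from the depth data.

```bash
python3 - <<'E'
from h import *
for n in("scene","top"):
    W=cloud(dict(np.load(n+"1.npz")))
    p=W[near(W,.50,.66,.26,.34,.20,.36)]
    d=np.array([np.cos(HY),np.sin(HY)]);o=p[:,:2]-[.4446,.2757]
    a=o@d; b=o@[-d[1],d[0]]; z=p[:,2]-.318
    print(n,len(p))
    for lo,hi in((50,80),(80,110),(110,140),(140,170),(170,200)):
        m=(a*1e3>lo)&(a*1e3<hi)&(z>-.02)
        if m.any(): print(lo,m.sum(),"b %.1f z %.1f zmax %.1f"%(np.median(b[m])*1e3,np.median(z[m])*1e3,z[m].max()*1e3))
    m=(z<-.015)
    if m.sum()>5: print("leg",m.sum(),"a",np.percentile(a[m]*1e3,[5,50,95]).round(1),"b",np.median(b[m])*1e3,"zmin",z[m].min()*1e3, "tilt a/z",np.polyfit(z[m],a[m],1))
E
```

```text
scene 280
50 19 b -2.3 z 3.0 zmax 4.9
80 30 b -2.1 z 3.1 zmax 5.4
110 31 b -2.1 z 3.2 zmax 4.7
140 31 b -2.3 z 2.2 zmax 4.7
170 59 b -0.8 z -5.6 zmax 3.8
leg 119 a [178.4 181.7 184.7] b -1.1270321687546017 zmin -79.49315566399854 tilt a/z [0.0086807  0.18206252]
top 484
50 76 b -0.9 z 2.9 zmax 6.8
80 98 b -0.9 z 3.3 zmax 6.0
110 93 b -0.9 z 2.8 zmax 6.2
140 94 b -0.7 z 3.2 zmax 5.9
170 50 b -2.1 z 1.1 zmax 5.9
leg 81 a [171.1 173.3 178.6] b -2.2767910634592794 zmin -79.46986749565485 tilt a/z [0.00130763 0.17399933]
```

```bash
cat >> h.py <<'E'
L=.178
def tcp(ux,z): # tip at unit x, tip height z
    d=np.array([np.cos(UY),np.sin(UY)]); return [*(U0+d*(ux-L)),z+.061]
E
python3 - <<'E'
from h import *
q=down(UY,1)
move_ptp(tcp(.100,.20),q)
print(current_position(),tcp(.1,.2),current_force())
print(servo_line(tcp(.100,.115),rate=.1,contact_N=4),current_clock())
for n in("scene","top"):
    c=capture(n); np.savez(n+"2.npz",**c)
    W=cloud(c); d=np.array([np.cos(UY),np.sin(UY)]); p=W[near(W,.5,.8,-.12,.05,.05,.25)]
    o=p[:,:2]-U0; a=o@d*1e3; b=o@[-d[1],d[0]]*1e3; z=p[:,2]*1e3
    m=(abs(b)<15)&(a>86)&(z>118)&(z<180); print(n,"leg",m.sum(),np.percentile(a[m],[5,50,95]).round(1),np.median(b[m]).round(1),z[m].min() if m.any() else 0)
    m=(abs(b)<22)&(a<92)&(a>60)&(z>85)&(z<116); print("paddle",m.sum(),np.percentile(a[m],[5,50,95]).round(1),np.percentile(b[m],[5,95]).round(1))
    m=(abs(b)>30)&(abs(b)<100)&(abs(a)<15)&(z>118)&(z<130); print("rail",m.sum(),np.percentile(a[m],[5,50,95]).round(1))
c=dict(np.load("scene2.npz"))["image"][180:320,170:340]; cv2.imwrite("pics/s2.png",cv2.resize(c,None,fx=4,fy=4,interpolation=cv2.INTER_CUBIC))
E
```

```text
[ 0.52865427 -0.04495023  0.26113332] [np.float64(0.5286372934219463), np.float64(-0.04592589713892501), 0.261] [-0.473677   -0.43582575 -2.62926482]
False 8.9667
scene leg 101 [100.7 104.4 106.9] 1.2 118.89514223135673
paddle 162 [78.2 82.7 86.4] [-19.9  20.2]
rail 185 [-1.8  5.9 10.3]Traceback (most recent call last):
  File "<stdin>", line 10, in <module>
    return _quantile_unchecked(
        a, q, axis, out, overwrite_input, method, keepdims, weights)
    return _ureduce(a,
                    func=_quantile_ureduce_func,
    ...<5 lines>...
                    overwrite_input=overwrite_input,
                    method=method)
    r = func(a, **kwargs)
    result = _quantile(arr,
                       quantiles=q,
    ...<2 lines>...
                       out=out,
                       weights=wgt)
    slices_having_nans = np.isnan(arr[-1, ...])
                                  ~~~^^^^^^^^^
IndexError: index -1 is out of bounds for axis 0 with size 0
```

```bash
python3 - <<'E'
from h import *
print(servo_line(tcp(.100,.081),rate=.06,contact_N=3),current_position(),current_force(),current_clock())
c=capture("scene")["image"][180:320,170:340]; cv2.imwrite("pics/s2.png",cv2.resize(c,None,fx=4,fy=4,interpolation=cv2.INTER_CUBIC))
E
```

```text
False [ 0.52866528 -0.04594206  0.14184705] [ 0.32559328 -0.49777132 -2.05166659] 9.7833
```

View pics/s2.png

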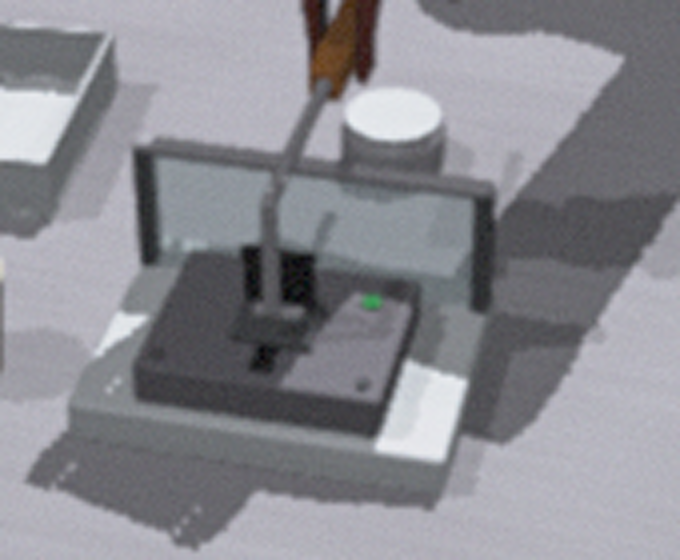

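The leg at about (270,250) stands behind the paddle at (280,275), clear of the carriage. Now I pull in steps and log the force.

```bash
cat >> h.py <<'E'
def fx(n=4):
    r=[]
    for _ in range(n): r.append(current_force()); sleep(.02)
    f=np.mean(r,0); d=np.array([np.cos(UY),np.sin(UY)]); return np.array([f[:2]@d, f[1]*d[0]-f[0]*d[1], f[2]])
E
python3 - <<'E'
from h import *
b=fx(); print("base",b)
np.save("base.npy",b)
x=.100
for t in (.094,.090,.086,.075,.065,.058,.055):
    s=servo_line(tcp(t,.081),rate=.04,contact_N=9)
    print(t,s,(fx()-b).round(2),current_clock())
    if s: break
E
```

```text
base [ 0.25684565 -0.04488813 -3.37716096]
0.094 False [-0.37  0.43  0.35] 10.2667
0.09 False [-0.46  0.1   0.26] 10.5833
0.086 False [ 1.01 -0.16 -0.43] 10.9
0.075 False [ 0.81 -0.6   0.82] 11.3917
0.065 False [ 1.01 -0.24  0.39] 11.8583
0.058 False [0.8  0.28 0.32] 12.25
0.055 False [ 1.36 -0.59  0.49] 12.5667
```

```bash
python3 - <<'E'
from h import *
b=np.load("base.npy")
def view(tag):
    c=capture("scene"); W=cloud(c); d=np.array([np.cos(UY),np.sin(UY)]); p=W[near(W,.5,.8,-.12,.05,.05,.25)]
    o=p[:,:2]-U0; a=o@d*1e3; bb=o@[-d[1],d[0]]*1e3; z=p[:,2]*1e3
    m=(abs(bb)<8)&(a>20)&(z>115)&(z<150); k=(abs(bb)<22)&(abs(bb)>8)&(a>20)&(z>80)&(z<116)
    print(tag,"leg",np.median(a[m]).round(1),"slope",np.polyfit(z[m],a[m],1)[0].round(3),"paddle",np.median(a[k]).round(1))
view("at55")
t=.055
while t>.040:
    t-=.001
    servo_line(tcp(t,.081),rate=.02); f=(fx(6)-b).round(2)
    print(round(t,4),f,current_clock())
    if f[0]>5: break
view("end"); print(current_position(),tcp(t,.081))
E
```

```text
at55 leg 58.8 slope -0.051 paddle 48.9
0.054 [2.09 0.2  0.11] 12.9667
0.053 [2.06 0.07 0.06] 13.3167
0.052 [ 2.17 -0.08 -0.12] 13.6667
0.051 [2.39 0.04 0.13] 14.0167
0.05 [ 2.41  0.12 -0.05] 14.3667
0.049 [2.24 0.16 0.42] 14.7167
0.048 [ 2.36 -0.01 -0.03] 15.0667
0.047 [ 3.76  0.05 -0.37] 15.4167
0.046 [ 4.58  0.27 -1.7 ] 15.7667
0.045 [ 5.88  0.38 -2.7 ] 16.1167
end leg 49.3 slope -0.004 paddle 41.1
[ 0.47454791 -0.04926399  0.14212242] [np.float64(0.47373410288613926), np.float64(-0.0491877476856029), 0.14200000000000002]
```

```bash
python3 - <<'E'
from h import *
b=np.load("base.npy")
t=.045
while t>.036:
    t-=.0005
    servo_line(tcp(t,.081),rate=.02); f=(fx(5)-b).round(2)
    print(round(t,4),f,current_clock())
    if np.hypot(f[0],f[2])>9.6: break
for i in range(4): print("hold",(fx(10)-b).round(2),current_clock())
c=capture("scene"); np.savez("scene3.npz",**c)
W=cloud(c); d=np.array([np.cos(UY),np.sin(UY)]); p=W[near(W,.5,.8,-.12,.05,.05,.25)]
o=p[:,:2]-U0; a=o@d*1e3; bb=o@[-d[1],d[0]]*1e3; z=p[:,2]*1e3
m=(abs(bb)<8)&(a>20)&(z>115)&(z<150); k=(abs(bb)<22)&(abs(bb)>8)&(a>20)&(z>80)&(z<116)
print("leg",np.median(a[m]).round(1),"slope",np.polyfit(z[m],a[m],1)[0].round(3),"paddle",np.median(a[k]).round(1))
m=(abs(bb)<8)&(a<40)&(z>140); print("rod slope",np.polyfit(a[m],z[m],1))
E
```

```text
0.0445 [ 6.6   0.06 -2.84] 16.5
0.044 [ 6.97  0.35 -2.58] 16.8333
0.0435 [ 7.36  0.27 -3.02] 17.1667
0.043 [ 7.7   0.16 -3.87] 17.5
0.0425 [ 8.39  0.42 -4.26] 17.8333
0.042 [ 9.9   0.91 -5.22] 18.1667
hold [ 9.75  0.62 -4.67] 18.3333
hold [ 9.86  0.76 -4.84] 18.5
hold [ 9.87  0.67 -4.78] 18.6667
hold [ 9.63  0.73 -4.74] 18.8333
leg 48.3 slope -0.012 paddle 39.8
rod slope [ -0.17525192 162.38032217]
```

```bash
python3 - <<'E'
from h import *
b=np.load("base.npy")
sleep(.5); print("hold",(fx(5)-b).round(2),current_clock())
servo_line(tcp(.055,.081),rate=.03); print((fx()-b).round(2))
print(servo_line(tcp(.055,.135),rate=.08,contact_N=4),servo_line(tcp(.055,.24),rate=.15),(fx()-b).round(2),current_clock())
for n in("scene","top"):
    c=capture(n); np.savez(n+"4.npz",**c)
    W=cloud(c); d=np.array([np.cos(UY),np.sin(UY)]); p=W[near(W,.4,.8,-.12,.05,.05,.4)]
    o=p[:,:2]-U0; a=o@d*1e3; bb=o@[-d[1],d[0]]*1e3; z=p[:,2]*1e3
    k=(abs(bb)<22)&(a>20)&(z>80)&(z<116); print(n,"paddle",k.sum(),np.percentile(a[k],[5,50,95]).round(1))
    m=(abs(bb)<12)&(z>230)&(z<308)&(a>30); 
    if m.sum()>10: print("leg",m.sum(),np.median(a[m]),np.median(bb[m]),"slope",np.polyfit(z[m],a[m],1)[0])
    m=(abs(bb)<12)&(z>305)&(z<345)&(a>-65)&(a<40); 
    if m.sum()>10: print("rod",m.sum(),"slope",np.polyfit(a[m],z[m],1)[0],np.polyfit(a[m],bb[m],1)[0],"z",np.median(z[m]))
c=dict(np.load("scene4.npz"))["image"];cv2.imwrite("pics/s4.png",cv2.resize(c[60:340,130:480],None,fx=2.2,fy=2.1))
E
```

```text
hold [ 9.81  0.92 -4.6 ] 19.4667
[-0.18  0.35  0.37]
False False [-0.41 -0.06 -0.59] 21.8583
scene paddle 203 [39.3 43.2 46.4]
leg 121 57.88423735581256 1.3088186050961619 slope -0.017428254885128613
rod 99 slope -0.00554634026885091 -0.0004267309258606566 z 321.24088711939675Traceback (most recent call last):
  File "<stdin>", line 10, in <module>
    return _quantile_unchecked(
        a, q, axis, out, overwrite_input, method, keepdims, weights)
    return _ureduce(a,
                    func=_quantile_ureduce_func,
    ...<5 lines>...
                    overwrite_input=overwrite_input,
                    method=method)
    r = func(a, **kwargs)
    result = _quantile(arr,
                       quantiles=q,
    ...<2 lines>...
                       out=out,
                       weights=wgt)
    slices_having_nans = np.isnan(arr[-1, ...])
                                  ~~~^^^^^^^^^
IndexError: index -1 is out of bounds for axis 0 with size 0
```

```bash
python3 - <<'E'
from h import *
q=down(HY,1)
move_ptp([*HC,.30],q)
servo_line([*HC,.13],rate=.15)
print(servo_line([*HC,.091],rate=.04,contact_N=5),current_position(),current_force(),current_clock())
c=capture("scene")["image"];cv2.imwrite("pics/s5.png",cv2.resize(c[60:340,130:480],None,fx=2.2,fy=2.1))
E
```

```text
True [0.44487792 0.27626947 0.09139087] [-0.84735972  1.96636337  3.18485411] 25.3917
```

View pics/s5.png

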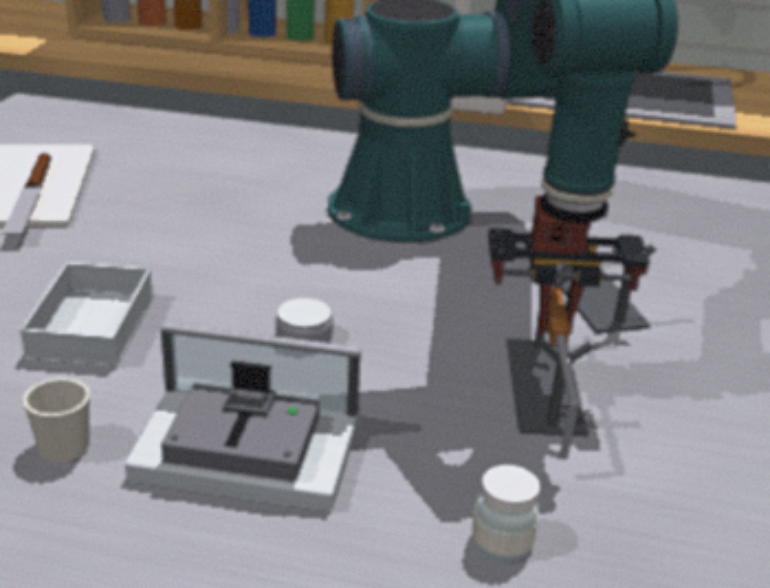

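The rod sits in the forks at about (560,360), with the leg down at (570,430). The switch is over, with its paddle at (250,378) close to the glass. I release it and retreat.

```bash
python3 - <<'E'
from h import *
move_gripper(.06); servo_line([*HC,.24],rate=.12); move_ptp([.202,.565,.223],down(HY,1)) if 0 else None
servo_line([.36,.20,.33],rate=.2); sleep(.5)
def ana(n,c):
    W=cloud(c); img=c["image"].astype(int)
    p=W[(img[...,2]>img[...,0]*1.8)&(img[...,2]>70)&near(W,.3,.65,.15,.4,.08,.15)]
    print(n,"handle",len(p),rect(p[:,:2]) if len(p)>5 else 0,"z",np.median(p[:,2]) if len(p) else 0)
    p=W[near(W,.47,.75,.2,.36,.095,.135)]; print("  rod",len(p),line(p[:,:2]))
    d=np.array([np.cos(UY),np.sin(UY)]);p=W[near(W,.5,.8,-.12,.05,.05,.2)];o=p[:,:2]-U0; a=o@d*1e3; bb=o@[-d[1],d[0]]*1e3; z=p[:,2]*1e3
    k=(abs(bb)<22)&(a>20)&(z>80)&(z<116); print("  paddle",k.sum(),np.median(a[k]).round(1) if k.any() else 0)
for n in("scene","top"):
    ana(n+" before",dict(np.load(n+"0.npz")))
    c=capture(n); ana(n+" after",c); cv2.imwrite(f"pics/{n}6.png",cv2.resize(c["image"],(800,600)))
    for w in("pan","tin","jar","cup"):
        s=spot_in(n,w); print(w,s[0]["xy"] if s else None)
print(current_clock(),current_force())
E
```

```text
scene before handle 180 (array([446.7, 274.6]), array([99.7, 19.1]), 10.85) z 0.1213583676003465
  rod 370 (11.71, (550.7, 295.6))
  paddle 217 82.7
scene after handle 185 (array([446.2, 274.1]), array([100.6,  21.3]), 8.61) z 0.12148251411836
  rod 365 (11.62, (549.0, 295.1))
  paddle 204 43.6
pan [165.9, 211.2]
tin [266.8, 214.1]
jar [360.0, 305.8]
cup [156.6, 261.2]
top before handle 372 (array([443.9, 276.8]), array([98.4, 21.3]), 10.72) z 0.12203567277507829
  rod 469 (11.31, (541.1, 294.7))
  paddle 123 75.6
top after handle 342 (array([446.3, 276.9]), array([92.9, 20.4]), 11.27) z 0.12178394438102136
  rod 473 (11.69, (541.8, 294.7))
  paddle 110 36.5
pan [396.2, 212.9]
tin [289.4, 235.7]
jar [170.4, 107.8]
cup [364.1, 117.5]
29.4667 [0.51156216 0.27232198 0.33028459]
```

View pics/scene6.png

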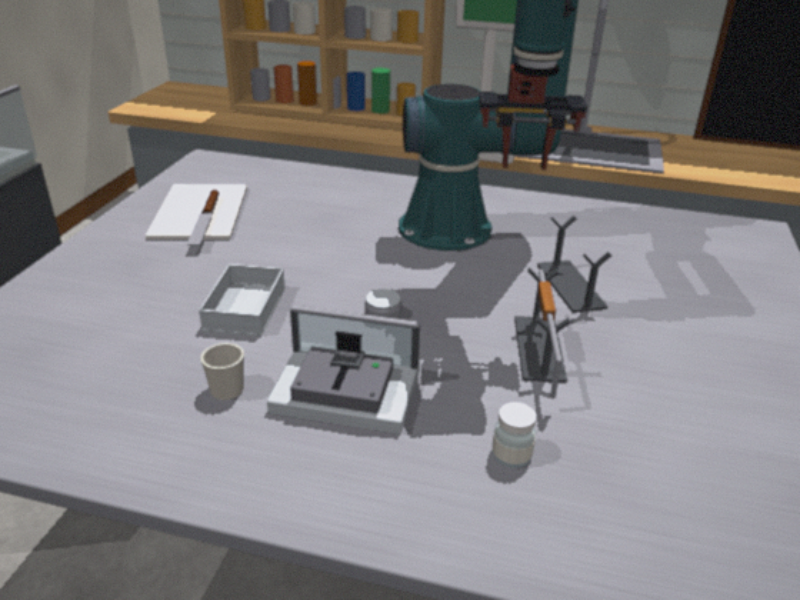

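The rod hangs as it did at the start (handle at 547,298), the switch is over, the bystanders stand where they were, and the gripper is clear. I hand in the job.

```bash
python3 -c "
from bench import *
print(close_job())"
```

```text
the job is handed in; nothing more can be done
None
```

The switch is over, the rod hangs back in its rest, and the job is handed in at about 29.5 s of the 70 s allowed. No verdict was reported.

- **Pull:** I hooked the bent end behind the paddle and pulled the slide to its stop. I held it there for about 1.3 s at roughly 9.8 N along the pull. Including a sideways component that the wrist sensor showed, the total was about 10.9 N.
- **Glass and unit:** The wrist force showed no sign of contact with the glass or of the gripper touching the unit. I could not measure the glass contact directly.
- **Slide position:** Both cameras put the paddle 39.1 mm nearer the glass than at the start, against the 37 mm needed. An earlier reading just after unhooking gave 39.5 mm, so the two agree within measurement noise.
- **Rod in its rest:** The handle's middle is within about 3 mm of where it started, at the same height, and the rod's direction is within about 0.4°. In one camera the handle alone fitted about 2° off, but the fit of the whole rod did not confirm that.
- **Bystanders:** The pan, tin, jar and cup are where they were, to within the few-pixel scatter of the detections. The gripper was clear of everything when I handed in.

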